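# Clear the test plate and set out the battery packs

### The arm

A 6-joint arm with a two-finger parallel gripper is mounted at the origin on a cart in front of the work surface, level with it; the furniture and walls round the work are solid. World frame = base frame: x ahead of the robot, y to its left, z up, the work surface at z = 0. Lengths are in m, angles in rad, forces in N, time in s.
With the tool pointing down it reaches from about 0.325 to 0.775 m from the base axis. Payload 5.5 kg.
Tool frame: the origin (TCP) lies between the finger pads; the fingertips stand 8 mm ahead of it and the grasp point (between the pads) lies 11 mm behind it (tcp_to_tips is the distance from the TCP to the fingertips, in m); z points along the fingers, y is the direction in which the jaws open and shut (so a half turn about z gives the same grasp; the last joint's range is limited). The gripper opens to 88 mm and grips with 3 to 60 N. Pads are 20 mm wide; open, the fingers measure 115 mm over their backs; the gripper's body (75 mm by 178 mm) begins 61 mm behind the grasp point.
Start: joints at [-1.333, 0.091, 1.231, -0, 1.82, -0.057], TCP at [0.174, -0.574, 0.203] pointing down, gripper open.
Joint ranges: [-2.87, 2.87], [-0.86, 2.18], [0.17, 2.46], [-1.51, 4.65], [0.06, 2.69], [-2.65, 2.65]. Speed limits (rad/s): [2.57, 2.57, 3.01, 3.14, 3.14, 3.14].

### API

Orientations are given as a unit quaternion [w, x, y, z].
In Python, from bench import * gives the robot as it stands. Calls block until the motion is done:
- move_to(position, orientation): joint-space move of the TCP to a pose.
- move_l(position, speed=0.15, orientation=None): straight line of the TCP; orientation=None keeps the orientation; speed is the mean speed in m/s.
- movej(angles): joint-space move.
- gripper_open() and close(): open the fingers fully, or close them until they stop; the grip force is fixed at half the most.
- hold(seconds).
- inverse_kinematics(position, orientation): joint angles nearest the present ones, or None.
- state(): the state.
- get_image(name): name is "scene" or "top" or "wrist"; returns a dict with "frame" (400x640x3 uint8, blue, green, red), "depth" (400x640 float32, m along the optical axis (not along the pixel's ray), 0 where there is no reading), "camera_matrix" (3x3 intrinsics, pixels), "view" (4x4, takes a point from world to camera coordinates). Camera axes: x right, y up, looking along -z (the intrinsics and any distortion apply to the point x, -y, -z); pixel columns grow to the right and rows downward; lengths in m; the calibration is good to about 2 mm. A picture is of the moment at which its call begins.
A pose or a line that the arm cannot do raises IKError and nothing moves.
- job_done(): hands the job in, once; it reports no verdict.
The state is a dict: "time": time; "joint_pos": joint angles; "dq": joint speeds; "joint_torque": joint torques, N m; "ee_pos": TCP position; "ee_rot": TCP orientation; "ft_force": force on the tool from outside, world axes, zero at the start; "moment": the same for the moment, N m; "finger_gap": finger opening in m.
Only numpy, scipy, OpenCV 4.12 (cv2) and the standard library are available. Lean on these libraries where they do the work, as an engineer would, in place of code of your own. Each camera call takes 0.05 s, during which the arm holds its last target.

### The job

Use the scraper block to wipe all the metal chips off the steel test plate into its blue trough, without touching the chips by hand, and put the scraper back on its cork pad, standing on its sole and lying along the pad. Once the plate is clear, free every battery pack from the slanted dock by pressing its orange latch tab in while you lift it out, and stand each pack upright and steady on its foot on the plate. Leave the other things on the table alone.

Things in the scene. Friction and masses are not known exactly. Their poses are not given: they have to be found in the camera images.
- plate: fixed steel plate, x from its trough to its far end, origin on the table under the centre of the flat. Flat: x -100 to +94 mm, y +-80 mm, top 20 mm above the table; rims 5 mm high round the sides and far end, none at the front (x = -100). Beyond the front edge lies the blue chip trough, x -100 to -160 mm, floor 3 mm above the table, walls 18 mm high
- dock: fixed black dock, three bays at y = -72, 0, +72 mm, bay floor centres at z = 24 mm, origin on the table below the middle bay, x to its back. Bay axes lean 25 degrees (0.436 rad) from vertical towards its -x. Measured up the axis from the bay floor: front wall and dividers 42 mm; back wall 68 mm, its steel catch lip (60 to 68 mm) comes to 23 mm from the bay axis
- pad: fixed cork pad 180 mm (x) by 76 mm (y), 3 mm thick, where the scraper is kept; origin under its centre
- scraper: loose wooden scraper block, 0.18 kg, rubber sole: foot 136 mm long (its x), 40 mm thick (y), 30 mm high; on it an upright grip 60 mm (x) by 18 mm (y), from 30 to 75 mm above the sole. Origin: centre of the sole; z up. It starts standing on the pad along the pad's x
- pack_a: grey battery pack, 0.17 kg, 38 mm (x) by 44 mm (y) by 118 mm (z), latched in a dock bay at the start, its +x face to the dock's back (uppermost). Origin: centre of its foot; z from foot to top. Orange sprung latch tab on its +x face, see its joint; -x face plain, 19 mm from the axis. Once unlatched it slides out along its own z (70 mm to be clear). May be absent
- pack_a_tab (a joint): how far this pack's latch tab is pressed in (towards -x), m: 0 at rest, 0.009 at its stop; spring 4 N at rest, 8.5 N at the stop. Press area 24 mm wide, 84 to 112 mm above the foot, outer face 29 mm from the pack's axis at rest. Its hook (46 to 58 mm above the foot, same reach) sits under the dock's catch lip; pressed 7 mm or more it is clear
- pack_b: grey battery pack, 0.17 kg, 38 mm (x) by 44 mm (y) by 118 mm (z), latched in a dock bay at the start, its +x face to the dock's back (uppermost). Origin: centre of its foot; z from foot to top. Orange sprung latch tab on its +x face, see its joint; -x face plain, 19 mm from the axis. Once unlatched it slides out along its own z (70 mm to be clear). May be absent
- pack_b_tab (a joint): how far this pack's latch tab is pressed in (towards -x), m: 0 at rest, 0.009 at its stop; spring 4 N at rest, 8.5 N at the stop. Press area 24 mm wide, 84 to 112 mm above the foot, outer face 29 mm from the pack's axis at rest. Its hook (46 to 58 mm above the foot, same reach) sits under the dock's catch lip; pressed 7 mm or more it is clear
- pack_c: grey battery pack, 0.17 kg, 38 mm (x) by 44 mm (y) by 118 mm (z), latched in a dock bay at the start, its +x face to the dock's back (uppermost). Origin: centre of its foot; z from foot to top. Orange sprung latch tab on its +x face, see its joint; -x face plain, 19 mm from the axis. Once unlatched it slides out along its own z (70 mm to be clear). May be absent
- pack_c_tab (a joint): how far this pack's latch tab is pressed in (towards -x), m: 0 at rest, 0.009 at its stop; spring 4 N at rest, 8.5 N at the stop. Press area 24 mm wide, 84 to 112 mm above the foot, outer face 29 mm from the pack's axis at rest. Its hook (46 to 58 mm above the foot, same reach) sits under the dock's catch lip; pressed 7 mm or more it is clear
- chip_0: flat metal offcut 26 x 14 mm, 9 mm high, 12 g, lying loose on the plate's flat; origin at its underside. It may be absent.
- chip_1: angle-shaped metal offcut 24 x 18 mm, 12 mm high, 12 g, lying loose on the plate's flat; origin at its underside. It may be absent.
- chip_2: flat metal offcut 26 x 14 mm, 9 mm high, 12 g, lying loose on the plate's flat; origin at its underside. It may be absent.
- chip_3: angle-shaped metal offcut 24 x 18 mm, 12 mm high, 12 g, lying loose on the plate's flat; origin at its underside. It may be absent.
- chip_4: flat metal offcut 26 x 14 mm, 9 mm high, 12 g, lying loose on the plate's flat; origin at its underside. It may be absent.
- screwdriver: red and black screwdriver, 187 mm; a loose bystander to be left alone; origin under its centre
- marker_pen: black and white marker pen, 135 mm; a loose bystander to be left alone; origin under its centre
- star_knob_0: black star knob with its stud up, 46 mm; a loose bystander to be left alone; origin under its centre
- spacer_post_0: white spacer post, 60 mm tall; a loose bystander to be left alone; origin under its centre
Things that resemble listed ones, but are neither listed nor needed, are in the scene too. Leave any turquoise look-alike of the pack_c alone.

How it is judged:
On the way, in this order (a step that is already met when the one before it is completed fails the run):
1. all chips lie in the trough, none on the plate, while every pack is still in the dock ((x of chip_0 in the frame of plate below -0.108 m or (x of chip_0 in the frame of plate below -0.096 m and height (world z) of chip_0 below 0.0185 m)) and x of each of chip_0, chip_1, chip_2, chip_3, chip_4 in the frame of plate above -0.165 m and y of chip_0 in the frame of plate between -0.085 and 0.085 m and height (world z) of each of chip_0, chip_1, chip_2, chip_3, chip_4 below 0.035 m and (x of chip_1 in the frame of plate below -0.108 m or (x of chip_1 in the frame of plate below -0.096 m and height (world z) of chip_1 below 0.0185 m)) and y of chip_1 in the frame of plate between -0.085 and 0.085 m and (x of chip_2 in the frame of plate below -0.108 m or (x of chip_2 in the frame of plate below -0.096 m and height (world z) of chip_2 below 0.0185 m)) and y of chip_2 in the frame of plate between -0.085 and 0.085 m and (x of chip_3 in the frame of plate below -0.108 m or (x of chip_3 in the frame of plate below -0.096 m and height (world z) of chip_3 below 0.0185 m)) and y of chip_3 in the frame of plate between -0.085 and 0.085 m and (x of chip_4 in the frame of plate below -0.108 m or (x of chip_4 in the frame of plate below -0.096 m and height (world z) of chip_4 below 0.0185 m)) and y of chip_4 in the frame of plate between -0.085 and 0.085 m and horizontal distance between each of pack_a, pack_b, pack_c and dock below 0.1 m), for 0.2 s.
2. a pack is free: lifted out of the dock (distance between any of pack_a, pack_b, pack_c and dock above 0.13 m), for 0.1 s.
At the end, for the whole second after the job is handed in: All chips lie in the trough; every pack stands on its foot on the plate between the rims, within 0.05 rad of upright, at rest; the scraper stands on its sole on the pad, within 30 mm along and 24 mm across of its centre and 0.25 rad of its length ((x of chip_0 in the frame of plate below -0.108 m or (x of chip_0 in the frame of plate below -0.096 m and height (world z) of chip_0 below 0.0185 m)) and x of each of chip_0, chip_1, chip_2, chip_3, chip_4 in the frame of plate above -0.165 m and y of chip_0 in the frame of plate between -0.085 and 0.085 m and height (world z) of each of chip_0, chip_1, chip_2, chip_3, chip_4 below 0.035 m and (x of chip_1 in the frame of plate below -0.108 m or (x of chip_1 in the frame of plate below -0.096 m and height (world z) of chip_1 below 0.0185 m)) and y of chip_1 in the frame of plate between -0.085 and 0.085 m and (x of chip_2 in the frame of plate below -0.108 m or (x of chip_2 in the frame of plate below -0.096 m and height (world z) of chip_2 below 0.0185 m)) and y of chip_2 in the frame of plate between -0.085 and 0.085 m and (x of chip_3 in the frame of plate below -0.108 m or (x of chip_3 in the frame of plate below -0.096 m and height (world z) of chip_3 below 0.0185 m)) and y of chip_3 in the frame of plate between -0.085 and 0.085 m and (x of chip_4 in the frame of plate below -0.108 m or (x of chip_4 in the frame of plate below -0.096 m and height (world z) of chip_4 below 0.0185 m)) and y of chip_4 in the frame of plate between -0.085 and 0.085 m and x of scraper in the frame of pad between -0.03 and 0.03 m and y of scraper in the frame of pad between -0.024 and 0.024 m and angle between the x axis of scraper and the x axis of pad, either way round below 0.25 rad and height (world z) of scraper below 0.01 m and angle between scraper's own z axis and vertical below 0.08 rad and linear speed of each of scraper, pack_a, pack_b, pack_c below 0.02 m/s and angle between each of pack_a, pack_b, pack_c's own z axis and vertical below 0.05 rad and x of pack_a in the frame of plate between -0.095 and 0.092 m and y of pack_a in the frame of plate between -0.078 and 0.078 m and z of pack_a in the frame of plate between 0.015 and 0.024 m and angular speed of each of pack_a, pack_b, pack_c below 0.15 rad/s and value of joint each of pack_a_tab, pack_b_tab, pack_c_tab below 0.003 m and x of pack_b in the frame of plate between -0.095 and 0.092 m and y of pack_b in the frame of plate between -0.078 and 0.078 m and z of pack_b in the frame of plate between 0.015 and 0.024 m and x of pack_c in the frame of plate between -0.095 and 0.092 m and y of pack_c in the frame of plate between -0.078 and 0.078 m and z of pack_c in the frame of plate between 0.015 and 0.024 m); the robot touches nothing.
It fails at once if a chip is touched with the fingers (contact force between the fingers and chip_0 above 0.5 N or contact force between the fingers and chip_1 above 0.5 N or contact force between the fingers and chip_2 above 0.5 N or contact force between the fingers and chip_3 above 0.5 N or contact force between the fingers and chip_4 above 0.5 N).
It fails at once if a bystander is moved more than 30 mm (distance of any of screwdriver, marker_pen, star_knob_0, spacer_post_0 from where it was at the start of the episode above 0.03 m).
Of pack_a, pack_b, pack_c only 2 to 3 are there at a start; the rules pass over those that are not, and their reading is None.
Of chip_0, chip_1, chip_2, chip_3, chip_4 only 3 to 5 are there at a start; the rules pass over those that are not, and their reading is None.
At some moment in a run one of scraper may be knocked a few centimetres aside while the robot is not near it.
Once in a run the grip may slacken for a moment while it holds something.
It also fails if it takes over 210 s, if anything falls off the work surface, if the arm or the gripper's body presses on something with over 40 N, if the wrist force passes 120 N, or if a joint passes its speed limit or range.

## Working session

There is one attempt and no reset: what is moved stays moved. The work goes in short steps, each a Python script; the robot and the scene stay as the last script left them, time stands still between calls to the robot, and variables do not carry over. Pictures are saved under pics/ and viewed, and the job is handed in when it is done.

```bash
ls -la; mkdir -p pics; python3 - <<'E'
from bench import *
import cv2, numpy as np
s=state(); print(s)
for n in ["scene","top","wrist"]:
    im=get_image(n); cv2.imwrite(f"pics/{n}0.png",im["frame"]); print(n,im["camera_matrix"].tolist(),np.round(im["view"],4).tolist(), [k for k in im])
    np.savez(f"{n}0.npz",**{k:im[k] for k in ("frame","depth","camera_matrix","view")})
E
```

```text
total 12
drwxr-xr-x  3 agent agent 4096 Dec  6 21:31 .
drwxr-xr-x 23 root  root  4096 Dec  6 21:31 ..
drwxr-xr-x  2 agent agent 4096 Dec  6 21:31 pics
{'time': 0.0, 'joint_pos': array([-1.33271361e+00,  9.18536071e-02,  1.23189472e+00, -2.02599463e-05,
        1.81979301e+00, -5.66907795e-02]), 'dq': array([-0.0004989 ,  0.00103556, -0.00111674, -0.00010887, -0.0013058 ,
       -0.00188752]), 'joint_torque': array([ 7.48821767e-04, -4.46453869e+01, -4.06448793e+01,  6.98304386e-02,
        2.92000221e-02, -1.52286998e-04]), 'ee_pos': array([ 0.17423067, -0.57379273,  0.20230508]), 'ee_rot': array([-9.69445053e-04,  9.89158117e-01,  1.46851186e-01, -9.80271566e-05]), 'ft_force': array([-0.19950365,  0.15471111,  0.32728301]), 'moment': array([-0.01941167, -0.00341929,  0.03725157]), 'finger_gap': 0.08760909070154227}
scene [[429.6064972943303, 0.0, 320.7968804969307], [0.0, 429.6064972943303, 197.76169932418787], [0.0, 0.0, 1.0]] [[-0.4909, -0.8708, 0.0253, 0.2496], [0.3511, -0.1711, 0.9206, -0.2317], [-0.7973, 0.4608, 0.3897, -0.7196], [0.0, 0.0, 0.0, 1.0]] ['frame', 'depth', 'camera_matrix', 'view']
top [[470.3353416788018, 0.0, 312.7585404667531], [0.0, 470.3353416788018, 202.4381431544484], [0.0, 0.0, 1.0]] [[0.0122, -0.9999, 0.0106, 0.013], [0.9972, 0.0129, 0.0742, -0.521], [-0.0743, 0.0097, 0.9972, -1.2363], [0.0, 0.0, 0.0, 1.0]] ['frame', 'depth', 'camera_matrix', 'view']
wrist [[294.6910092175264, 0.0, 320.8681747556491], [0.0, 294.6910092175264, 200.0410008963756], [0.0, 0.0, 1.0]] [[0.2899, -0.9571, -0.0023, -0.5992], [0.9285, 0.2818, -0.242, 0.0288], [0.2322, 0.068, 0.9703, -0.3902], [0.0, 0.0, 0.0, 1.0]] ['frame', 'depth', 'camera_matrix', 'view']
```

View pics/top0.png

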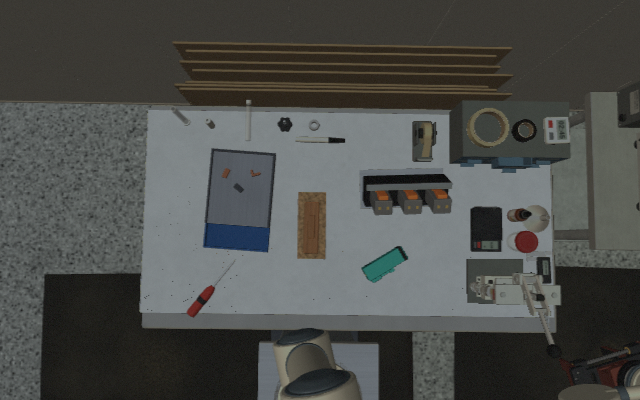

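View pics/scene0.png

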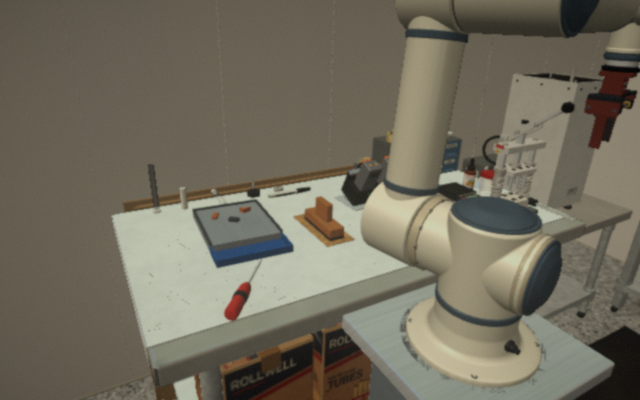

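View pics/wrist0.png

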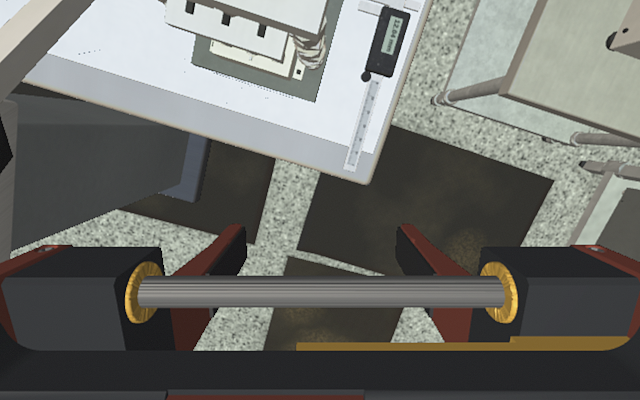

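```bash
cat > h.py <<'E'
import numpy as np, cv2
from scipy.spatial.transform import Rotation as R
def load(n): return dict(np.load(n))
def px2w(im,u,v,z):
    K,V=im["camera_matrix"],im["view"]
    u=np.asarray(u,float);v=np.asarray(v,float)
    d=np.stack([(u-K[0,2])/K[0,0],-(v-K[1,2])/K[1,1],-np.ones_like(u)],-1)
    dw=d@V[:3,:3]; c=-V[:3,:3].T@V[:3,3]
    t=(z-c[2])/dw[...,2]
    return c+dw*t[...,None]
def cloud(im):
    K,V=im["camera_matrix"],im["view"];D=im["depth"]
    v,u=np.mgrid[:D.shape[0],:D.shape[1]]
    p=np.stack([(u-K[0,2])/K[0,0]*D,-(v-K[1,2])/K[1,1]*D,-D],-1)
    w=(p-V[:3,3])@V[:3,:3]
    w[D<=0]=np.nan
    return w
def w2px(im,p):
    K,V=im["camera_matrix"],im["view"]
    c=np.asarray(p)@V[:3,:3].T+V[:3,3]
    return np.stack([K[0,0]*c[...,0]/-c[...,2]+K[0,2],K[1,1]*-c[...,1]/-c[...,2]+K[1,2]],-1)
def crop(im,name,x0,x1,y0,y1,k):
    cv2.imwrite(name,cv2.resize(im["frame"][y0:y1,x0:x1],None,fx=k,fy=k,interpolation=cv2.INTER_CUBIC))
def grab(n,name=None):
    from bench import get_image
    im=get_image(n)
    if name: cv2.imwrite(f"pics/{name}.png",im["frame"]); np.savez(f"{name}.npz",**{k:im[k] for k in ("frame","depth","camera_matrix","view")})
    return im
E
python3 - <<'E'
from h import *
im=load("top0.npz")
crop(im,"pics/c1.png",190,340,135,275,5); crop(im,"pics/c2.png",350,460,160,290,4.5)
P=cloud(im)
for u,v in [(242,200),(225,215),(235,238),(212,155),(270,155),(206,248),(300,300),(312,225),(380,264),(410,180),(410,203),(438,203),(381,203),(160,200)]:
    print((u,v),np.round(P[v,u],3), im["frame"][v,u])
E
```

```text
(242, 200) [0.525 0.209 0.018] [93 88 84]
(225, 215) [0.484 0.252 0.022] [94 88 83]
(235, 238) [0.424 0.227 0.005] [86 54 29]
(212, 155) [0.644 0.29  0.027] [47 44 41]
(270, 155) [0.647 0.136 0.02 ] [65 62 58]
(206, 248) [0.396 0.304 0.001] [133 132 125]
(300, 300) [0.261 0.05  0.002] [137 134 129]
(312, 225) [0.459 0.021 0.08 ] [46 66 93]
(380, 264) [ 0.361 -0.157  0.044] [103 111  46]
(410, 180) [ 0.578 -0.228  0.076] [13 11 12]
(410, 203) [ 0.514 -0.215  0.137] [68 71 71]
(438, 203) [ 0.515 -0.284  0.134] [69 72 72]
(381, 203) [ 0.513 -0.145  0.135] [67 69 70]
(160, 200) [0.523 0.432 0.001] [137 135 129]
```

View pics/c1.png

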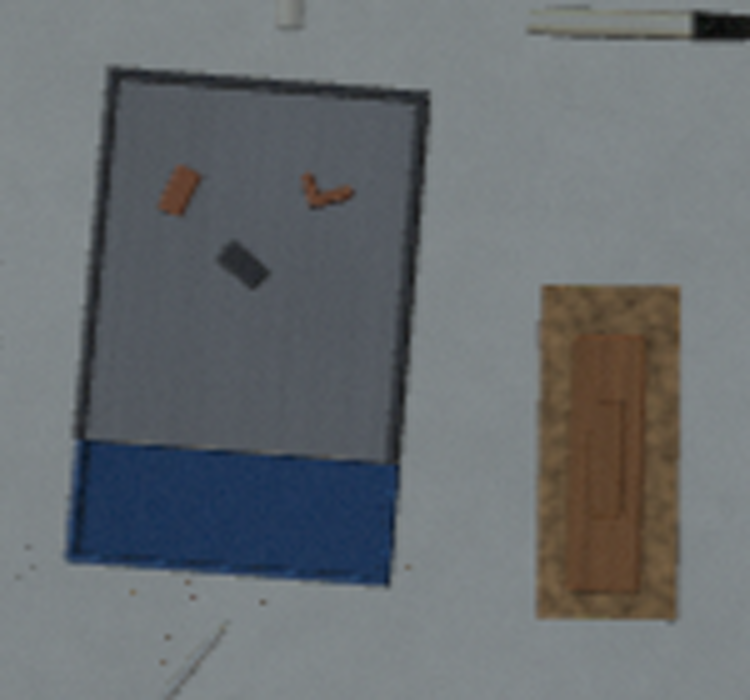

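View pics/c2.png

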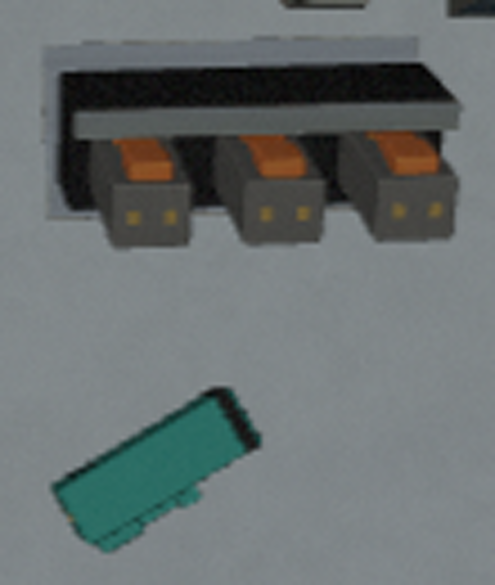

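```bash
python3 - <<'E'
from h import *
im=load("top0.npz"); f=im["frame"]; hsv=cv2.cvtColor(f,cv2.COLOR_BGR2HSV)
c=lambda u,v,z:px2w(im,u/5+190-.4,v/5+135-.4,z)
FL,FR,NL,NR=c(108,67,.025),c(430,92,.025),c(67,562,.018),c(390,586,.018); eL,eR=c(78,440,.02),c(398,465,.02)
for n,p in zip("FL FR NL NR eL eR".split(),(FL,FR,NL,NR,eL,eR)): print(n,p.round(4))
print("yaw", np.arctan2(*(FL-NL)[[1,0]]),np.arctan2(*(FR-NR)[[1,0]]), np.arctan2(-(FL-FR)[0],(FL-FR)[1]),np.arctan2(-(eL-eR)[0],(eL-eR)[1]))
print("len",np.linalg.norm((FL-NL)[:2]),np.linalg.norm((FL-FR)[:2]))
P=cloud(im)
# pad+scraper: brown mask
def rect(m,z,name,minA=10):
    cs,_=cv2.findContours(m.astype(np.uint8),cv2.RETR_EXTERNAL,cv2.CHAIN_APPROX_NONE)
    for q in cs:
        if cv2.contourArea(q)<minA: continue
        q=q[:,0].astype(float); w=px2w(im,q[:,0],q[:,1],z)[:,:2]
        r=cv2.minAreaRect((w*1000).astype(np.float32)); print(name,q.mean(0).round(0),np.round(r[0],1),np.round(r[1],1),round(r[2],1))
roi=np.zeros(f.shape[:2],bool); roi[180:270,290:335]=1
rect(roi&(hsv[...,1]>60),.003,"pad",100)
rz=roi&(P[...,2]>.062); rect(rz,.078,"grip")
rz=roi&(P[...,2]>.02); rect(rz,.033,"foot")
roi[:]=0; roi[155:225,208:270]=1
rect(roi&(((hsv[...,1]>90)&((hsv[...,0]<30)|(hsv[...,0]>170)))),.03,"chipO")
rect(roi&(hsv[...,2]<75),.028,"dark")
roi[:]=0; roi[180:215,360:460]=1
rect(roi&((hsv[...,1]>120)&(hsv[...,0]<30)),.13,"tab")
# small gold terminals
print(hsv[203,381], np.nanmax(P[100:140,170:260,2]))
for u,v in [(180,115),(210,124),(247,105),(248,135),(285,125),(320,140),(424,140)]: print((u,v),P[v,u].round(3))
E
```

```text
FL [0.6628 0.293  0.025 ]
FR [0.6518 0.1207 0.025 ]
NL [0.3989 0.3087 0.018 ]
NR [0.3883 0.1376 0.018 ]
eL [0.4634 0.3043 0.02  ]
eR [0.4523 0.1344 0.02  ]
yaw -0.05923442296377864 -0.06404805169889873 -0.06423856026819535 -0.06550012834735001
len 0.26443946714465993 0.17267119265373712
pad [311. 225.] [461.5  22.1] [177.8  73.1] 0.7
grip [311. 227.] [455.3  25.1] [58.2 17.7] 0.7
foot [311. 227.] [453.9  24.9] [134.   39.4] 0.7
chipO [255. 173.] [597.8 174.1] [13.4 21.3] 0.8
chipO [225. 173.] [595.9 252. ] [11.9 23.8] 65.0
dark [269. 212.] [494.7 137.7] [66.2  5.3] 1.1
dark [238. 188.] [556.7 217.8] [26.5 13.1] 45.9
dark [210. 182.] [570.2 294.5] [  6.2 147.2] 86.3
tab [382. 195.] [ 532.9 -146.9] [19.6 31.6] 0.7
tab [411. 194.] [ 535.1 -216.6] [22.1 34.1] 0.8
tab [440. 193.] [ 538.5 -288.9] [22.1 36.5] 0.7
[20 11 70] 0.13328127031994924
(180, 115) [0.735 0.362 0.086]
(210, 124) [0.725 0.295 0.038]
(247, 105) [0.784 0.201 0.015]
(248, 135) [0.702 0.197 0.014]
(285, 125) [0.729 0.097 0.022]
(320, 140) [0.69  0.002 0.017]
(424, 140) [ 0.683 -0.267  0.069]
```

```bash
cat >> h.py <<'E'
def quat(Rm):
    q=R.from_matrix(Rm).as_quat(); return [q[3],q[0],q[1],q[2]]
def rot(q): return R.from_quat([q[1],q[2],q[3],q[0]]).as_matrix()
def tool(jaw,z):
    z=np.array(z,float);z/=np.linalg.norm(z); y=np.array(jaw,float); y-=z*(y@z); y/=np.linalg.norm(y)
    return np.stack([np.cross(y,z),y,z],1)
def ry(a): return R.from_euler('y',a).as_matrix()
def rz(a): return R.from_euler('z',a).as_matrix()
PY=-0.063; PO=np.array([.5577,.2131,0.]); PR=rz(PY)
def pl(x,y,z): return PO+PR@np.array([x,y,z])
E
python3 - <<'E'
from h import *
from bench import *
im=load("wrist0.npz");s=state();T=rot(s["ee_rot"]);V=im["view"]
c=-V[:3,:3].T@V[:3,3]; print("cam in tool",(T.T@(c-s["ee_pos"])).round(3)); print("cam axes in tool\n",(T.T@V[:3,:3].T).round(3))
dn=[0,0,-1]
for nm,p in [("plate",[.45,.2,.25]),("pad",[.455,.025,.25]),("dock",[.42,-.22,.25])]:
    for a in range(0,360,90):
        j=np.array([np.cos(np.radians(a)),np.sin(np.radians(a)),0]); q=inverse_kinematics(p,quat(tool(j,dn))); print(nm,a,None if q is None else np.round(q,2))
for sg in (1,-1):
  for d in (0,.15):
    zt=np.array([np.sin(.436),0,-np.cos(.436)]);q=inverse_kinematics(np.array([.525,-.29,.12])-zt*d,quat(tool([sg,0,0],zt)));print("packgrasp",sg,None if q is None else np.round(q,2))
E
```

```text
cam in tool [ 0.066  0.    -0.182]
cam axes in tool
 [[-0.001  0.97   0.242]
 [ 1.     0.     0.001]
 [ 0.001  0.242 -0.97 ]]
plate 0 [ 0.35 -0.18  1.41 -0.    1.91  0.35]
plate 90 [ 0.35 -0.18  1.41 -0.    1.91 -1.22]
plate 180 None
plate 270 [ 0.35 -0.18  1.41 -0.    1.91  1.92]
pad 0 [-0.02 -0.28  1.5  -0.    1.93 -0.02]
pad 90 [-0.02 -0.28  1.5  -0.    1.93 -1.59]
pad 180 None
pad 270 [-0.02 -0.28  1.5  -0.    1.93  1.55]
dock 0 [-0.55 -0.23  1.46 -0.    1.92 -0.55]
dock 90 [-0.55 -0.23  1.46 -0.    1.92 -2.13]
dock 180 [-0.55 -0.23  1.46 -0.    1.92  2.59]
dock 270 [-0.55 -0.23  1.46 -0.    1.92  1.02]
packgrasp 1 [-0.74 -0.26  1.77  0.3   1.31 -0.77]
packgrasp 1 [-0.84 -0.38  1.63  0.32  1.59 -0.78]
packgrasp -1 [-0.74 -0.26  1.77  0.3   1.31  2.37]
packgrasp -1 [-0.84 -0.38  1.63  0.32  1.59  2.36]
```

```bash
python3 - <<'E'
from h import *
from bench import *
dn=[0,0,-1]; q=quat(tool([1,0,0],dn))
s=state(); p=s["ee_pos"].copy(); p[2]=.34
move_l(p,speed=.25)
move_to([.50,-.15,.30],q); hold(.2); grab("wrist","wd1"); print(state()["time"])
move_to([.55,.26,.30],q); hold(.2); grab("wrist","wp1"); print(state()["time"],state()["ee_pos"])
E
```

```text
3.0333
4.8083 [0.55033213 0.25906898 0.30015729]
```

View pics/wd1.png

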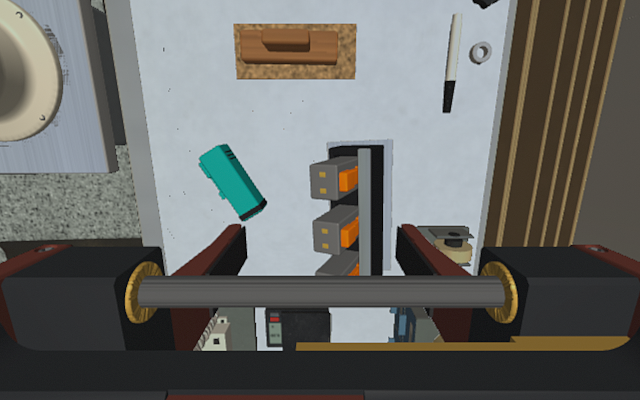

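View pics/wp1.png

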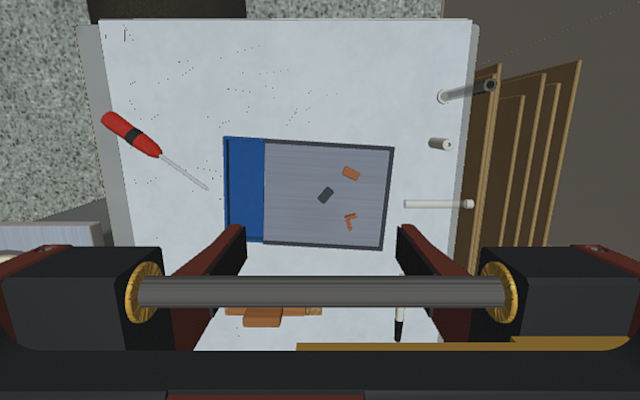

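```bash
python3 - <<'E'
from h import *
im=load("wp1.npz"); f=im["frame"]; hsv=cv2.cvtColor(f,cv2.COLOR_BGR2HSV)
crop(im,"pics/c3.png",215,400,130,255,4)
pp=lambda w:(np.asarray(w)-PO)@PR
roi=np.zeros(f.shape[:2],bool); roi[155:240,280:385]=1
def ext(m,z,name):
    cs,_=cv2.findContours(m.astype(np.uint8),cv2.RETR_EXTERNAL,cv2.CHAIN_APPROX_NONE)
    for q in cs:
        if cv2.contourArea(q)<15: continue
        q=q[:,0].astype(float); w=pp(px2w(im,q[:,0],q[:,1],z)); print(name,q.mean(0).round(),w.mean(0).round(4),"x",w[:,0].min().round(4),w[:,0].max().round(4),"y",w[:,1].min().round(4),w[:,1].max().round(4))
print(hsv[173,350],hsv[195,326],hsv[200,300])
ext(roi&(hsv[...,1]>90)&(hsv[...,0]<30),.030,"o"); ext(roi&(hsv[...,2]<100),.029,"d")
b=cv2.inRange(hsv,(100,150,40),(125,255,255)); b[:, :200]=0;b[:,300:]=0;b[:120]=0;b[260:]=0
q=np.argwhere(b>0)[:,::-1]; print(q.min(0),q.max(0))
im2=load("top0.npz")
E
```

```text
[ 10 140 144] [108  46  72] [108  38 135]
o [350. 220.] [ 0.041  -0.0322  0.03  ] x 0.033 0.0492 y -0.0485 -0.0194
o [351. 173.] [0.0361 0.0444 0.03  ] x 0.0229 0.0492 y 0.0354 0.0534
d [383. 219.] [ 0.0943 -0.0267  0.029 ] x 0.0919 0.0985 y -0.0613 0.0094
d [325. 195.] [-0.001   0.0076  0.029 ] x -0.012 0.0111 y -0.0062 0.0201
[224 137] [264 241]
```

View pics/c3.png

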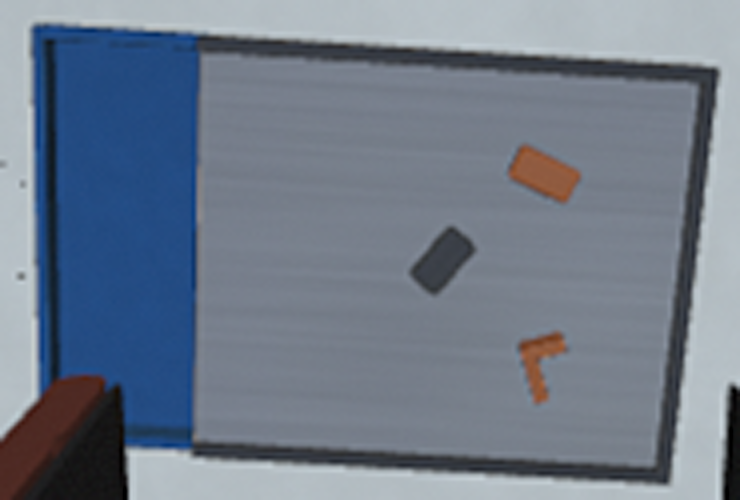

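```bash
python3 - <<'E'
from h import *
im=load("wp1.npz")
pp=lambda w:(np.asarray(w)-PO)@PR
c=lambda u,v,z:px2w(im,u/4+215-.4,v/4+130-.4,z)
for u,v,z in [(200,52,.02),(195,440,.02),(718,70,.025),(667,482,.025),(697,83,.02),(657,463,.02),(36,26,.018)]:
    w=c(u,v,z); print((u,v),w.round(4),pp(w).round(4))
E
```

```text
(200, 52) [0.464  0.3011 0.02  ] [-0.099   0.0819  0.02  ]
(195, 440) [0.4542 0.1418 0.02  ] [-0.0988 -0.0776  0.02  ]
(718, 70) [0.6627 0.2941 0.025 ] [0.0997 0.0875 0.025 ]
(667, 482) [0.6512 0.1247 0.025 ] [ 0.0989 -0.0823  0.025 ]
(697, 83) [0.6561 0.2889 0.02  ] [0.0934 0.0818 0.02  ]
(657, 463) [0.6477 0.1311 0.02  ] [ 0.095  -0.0762  0.02  ]
(36, 26) [0.401 0.311 0.018] [-0.1625  0.0878  0.018 ]
```

```bash
sed -i 's/PO=np.array(\[.5577,.2131,0.\])/PO=np.array([.5577,.2142,0.])/' h.py; python3 - <<'E'
from h import *
from bench import *
dn=[0,0,-1]; q=quat(tool([0,1,0],dn))
G=[.4545,.0245]
move_to(G+[.16],q); move_l(G+[.046],speed=.1); print(state()["ft_force"])
close(); s=state(); print(s["finger_gap"],s["ft_force"],s["ee_pos"])
move_l(G+[.15],speed=.12); hold(.2); s=state(); print(s["finger_gap"],s["ft_force"],s["joint_pos"].round(2),s["time"])
grab("top","t1");grab("scene","s1")
crop(load("s1.npz"),"pics/s1c.png",220,420,140,290,4)
E
```

```text
[ 0.4548003  -1.08608859  0.21903204]
0.017345360869251487 [ 0.34804531  0.74526137 -0.75266483] [0.45447711 0.02449509 0.04595788]
0.017613729051827804 [-0.64480061 -0.09276587 -1.13116597] [-0.02 -0.31  1.7  -0.    1.75 -1.59] 10.1167
```

View pics/s1c.png

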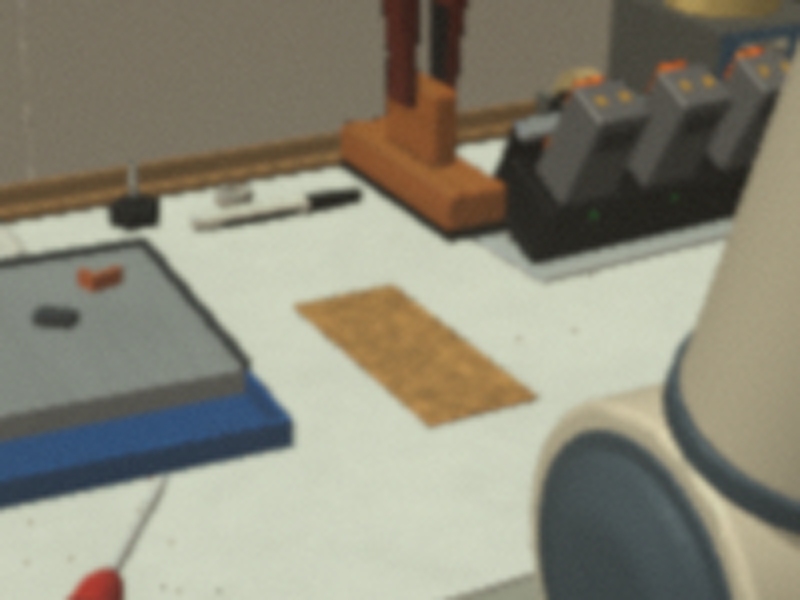

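```bash
cat >> h.py <<'E'
H=.043
def wipe_pose(x,z,a,y=0.):
    M=PR@ry(-a)
    return pl(x,y,z)+M@np.array([.02,0,H]), quat(M@tool([1,0,0],[0,0,-1]))
E
python3 - <<'E'
from h import *
from bench import *
a=.24
for x,z in [(.066,.1),(.066,.022),(.045,.022),(-.112,.022)]:
    p,q=wipe_pose(x,z,a); j=inverse_kinematics(p,q); print(x,z,None if j is None else np.round(j,2))
p,q=wipe_pose(.066,.11,a); move_to(p,q); s=state();print(s["finger_gap"],s["ft_force"],s["time"])
p,q=wipe_pose(.066,.04,a); move_l(p,.12,q); hold(.2); print(state()["ft_force"])
grab("top","t2"); crop(load("t2.npz"),"pics/t2c.png",180,340,120,270,4); grab("scene","s2"); crop(load("s2.npz"),"pics/s2c.png",160,340,150,290,4)
E
```

```text
0.066 0.1 [ 0.32  0.05  1.39 -0.09  1.48  0.38]
0.066 0.022 [ 0.32  0.07  1.51 -0.09  1.34  0.39]
0.045 0.022 [ 0.33  0.02  1.56 -0.09  1.34  0.41]
-0.112 0.022 [ 0.47 -0.36  1.9  -0.12  1.4   0.54]
0.017529440550275284 [ 0.96233299 -0.46616372 -0.90595113] 11.9333
[ 0.03401242 -0.30030333 -0.67602093]
```

View pics/t2c.png

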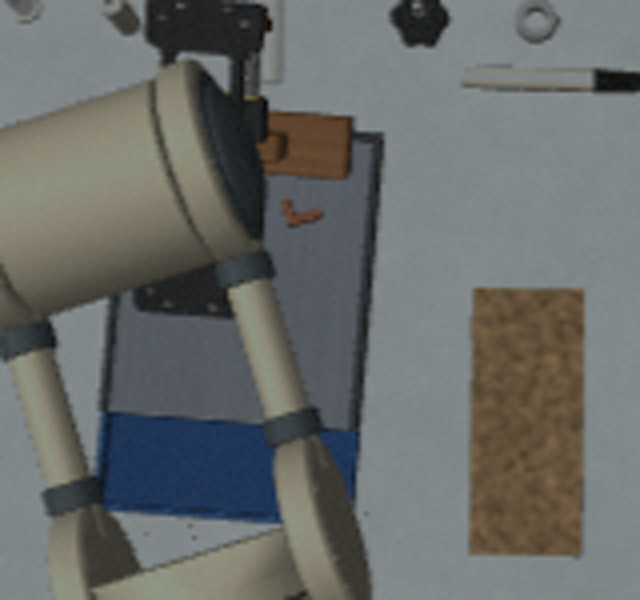

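View pics/s2c.png

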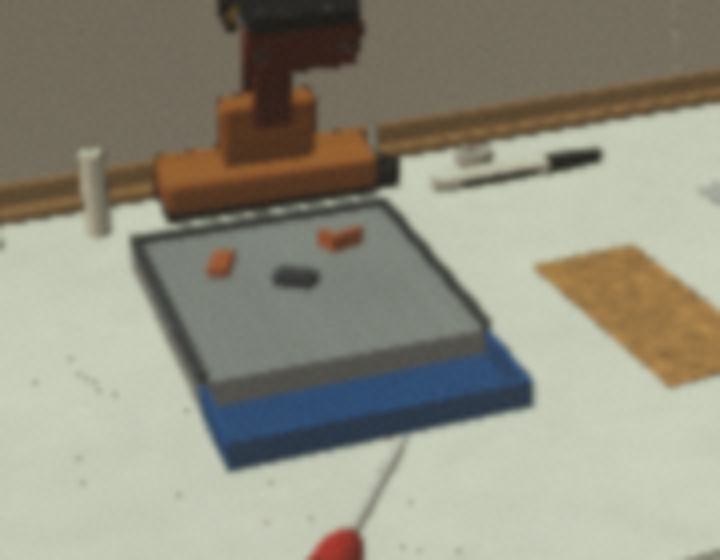

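```bash
python3 - <<'E'
from h import *
from bench import *
a=.24
p,q=wipe_pose(.066,.0235,a); move_l(p,.08,q); print(state()["ft_force"])
p,q=wipe_pose(.045,.0235,a); move_l(p,.05,q); print(state()["ft_force"])
p,q=wipe_pose(.045,.0225,0); move_l(p,.03,q); hold(.2); f0=state()["ft_force"]; print(f0, state()["finger_gap"])
z=.0225
while z>.017:
    z-=.0005; p,q=wipe_pose(.045,z,0); move_l(p,.02,q); hold(.1); f=state()["ft_force"]; print(round(z,4),f.round(2))
    if f[2]-f0[2]>2.5: break
open("z.txt","w").write(str(z))
grab("scene","s3"); crop(load("s3.npz"),"pics/s3c.png",160,340,150,290,4)
E
```

```text
[ 0.02432786 -0.27254564 -1.59126001]
[-0.43542197 -0.15798035 -0.90357783]
[ 0.15956805 -0.55577411 -0.83668584] 0.017755344161097718
0.022 [ 0.12 -0.47 -1.73]
0.0215 [ 0.14 -0.36 -1.29]
0.021 [-0.75  0.39 -2.33]
0.0205 [-0.09  0.6  -1.89]
0.02 [ 0.27 -0.5  -1.5 ]
0.0195 [-1.85 -0.95  2.78]
```

View pics/s3c.png

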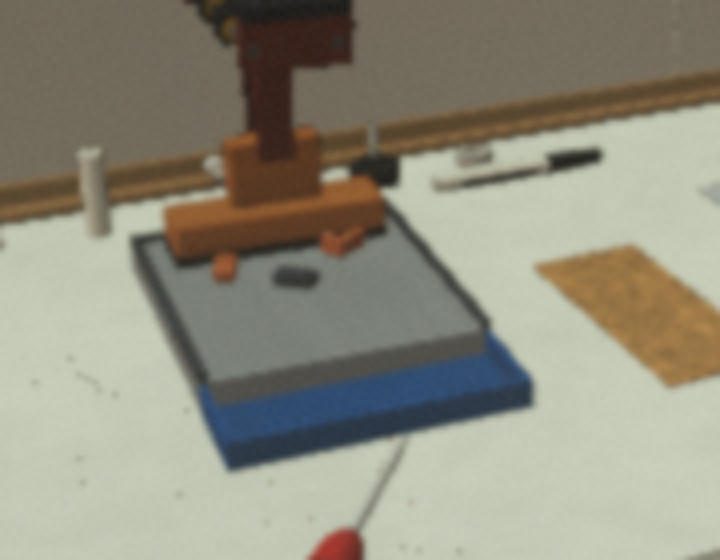

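Contact at z≈0.0195, all chips ahead of the sole. Now wipe in segments at light contact.

```bash
python3 - <<'E'
from h import *
from bench import *
z=.0199
for x in (.02,-.02,-.06,-.09,-.113):
    p,q=wipe_pose(x,z,0); move_l(p,.05,q); s=state(); print(x,s["ft_force"].round(2),s["finger_gap"])
hold(.3); grab("scene","s4"); crop(load("s4.npz"),"pics/s4c.png",160,340,150,290,4)
E
```

```text
0.02 [-2.58 -0.06  5.07] 0.017474110986088545
-0.02 [-0.35 -0.33  5.14] 0.01762545348050016
-0.06 [ 1.41 -0.43  6.  ] 0.01755405867007839
-0.09 [1.4  0.06 6.91] 0.01767664808983873
-0.113 [ 0.7  -0.02  6.38] 0.018069075608986237
```

View pics/s4c.png

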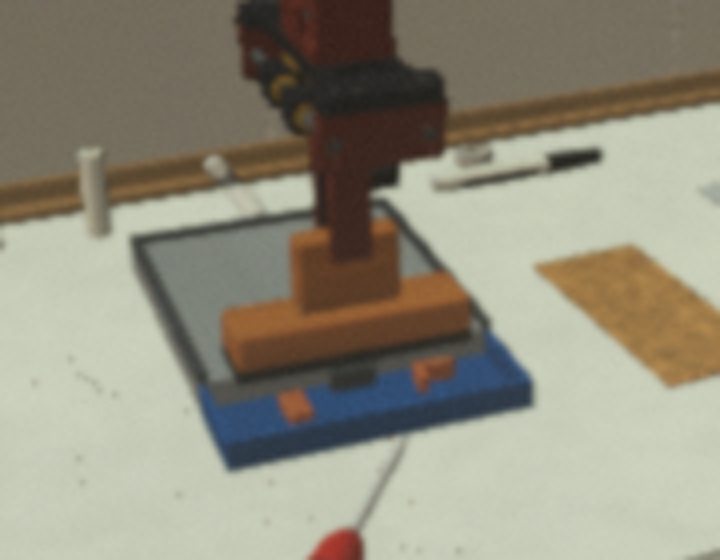

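```bash
python3 - <<'E'
from h import *
from bench import *
p,q=wipe_pose(-.105,.05,0); move_l(p,.1,q)
p,q=wipe_pose(-.105,.15,0); move_l(p,.2,q)
q=quat(tool([-.01,1,0],[0,0,-1])); move_to([.461,.0225,.15],q); hold(.2); s=state(); print(s["ft_force"],s["finger_gap"],s["time"])
grab("top","t5"); crop(load("t5.npz"),"pics/t5c.png",190,340,135,275,5); grab("scene","s5"); crop(load("s5.npz"),"pics/s5c.png",180,380,140,290,4)
E
```

```text
[-0.18535361 -0.73121349 -2.80134248] 0.01742272888610538 24.125
```

View pics/t5c.png

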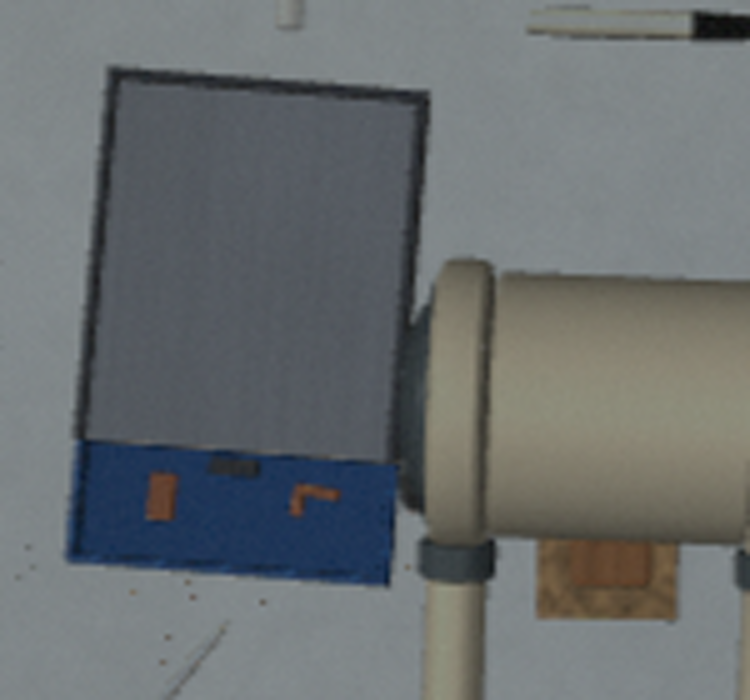

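View pics/s5c.png

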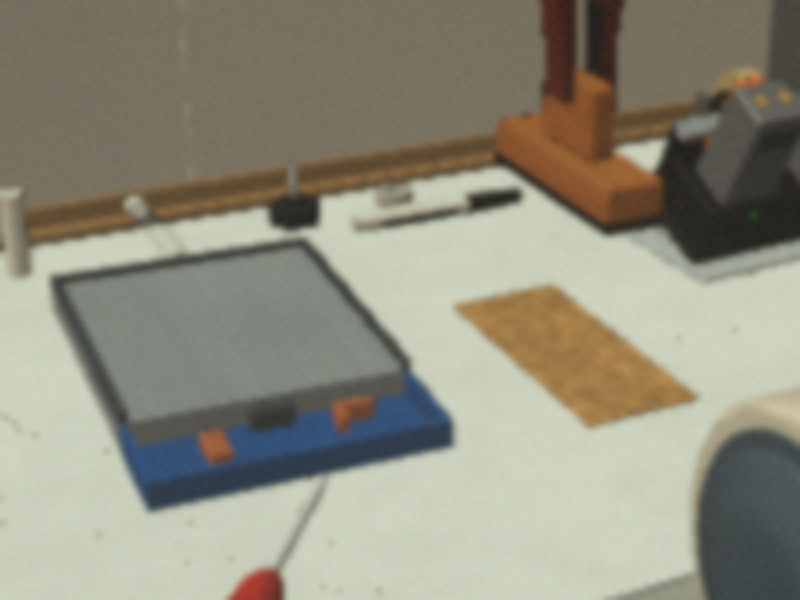

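```bash
python3 - <<'E'
from h import *
from bench import *
P0=np.array([.461,.0225,0]); 
move_l(P0+[0,0,.052],.12); hold(.2); f0=state()["ft_force"]
z=.05
while z>.042:
    z-=.0007; move_l(P0+[0,0,z],.02); hold(.08); f=state()["ft_force"]
    if f[2]-f0[2]>2.5: break
print(z,f,state()["finger_gap"])
gripper_open(); hold(.3); print(state()["ft_force"])
move_l(P0+[0,0,.16],.15)
q=quat(tool([1,.04,0],[0,0,-1])); move_to([.50,-.20,.26],q); hold(.2)
grab("wrist","wd6"); im=grab("top","t6"); crop(load("t6.npz"),"pics/t6c.png",190,340,135,275,5); print(state()["time"])
E
```

```text
0.04580000000000001 [-0.54938193  0.25447382  0.75023923] 0.01778737764129136
[ 0.70347577 -0.5708043  -0.24902455]
31.1333
```

View pics/t6c.png

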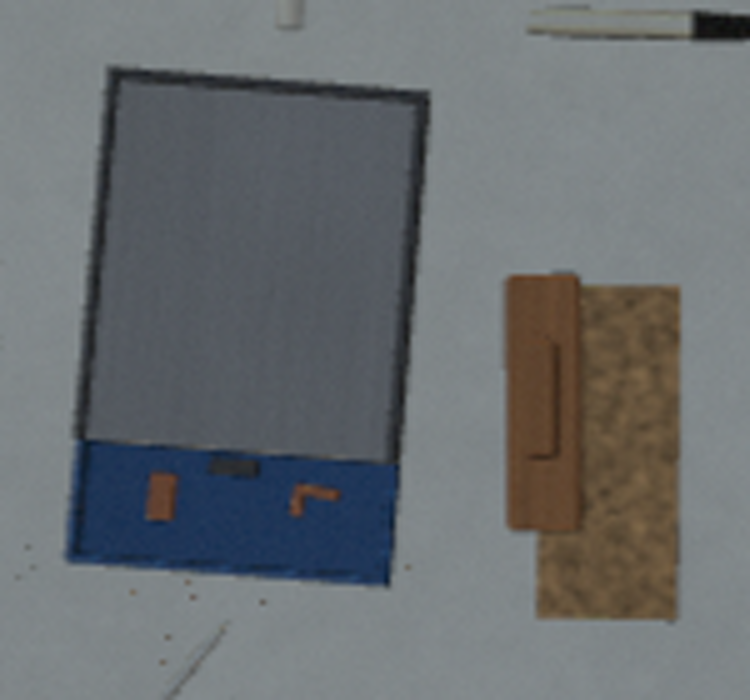

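View pics/wd6.png

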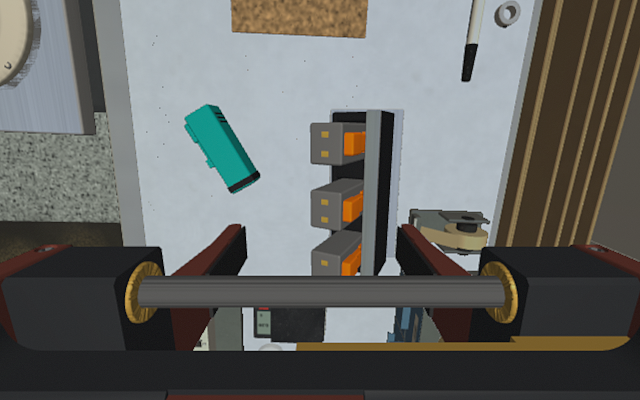

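```bash
cat > sc.py <<'E'
from h import *
def scraper(im):
    P=cloud(im); f=im["frame"]; roi=np.zeros(f.shape[:2],bool); roi[170:280,275:345]=1
    for nm,lo,z in (("grip",.06,.078),("foot",.02,.033)):
        m=(roi&(P[...,2]>lo)).astype(np.uint8)
        m=cv2.morphologyEx(m,cv2.MORPH_OPEN,np.ones((2,2)))
        cs,_=cv2.findContours(m,cv2.RETR_EXTERNAL,cv2.CHAIN_APPROX_NONE)
        q=max(cs,key=cv2.contourArea)[:,0].astype(float); w=px2w(im,q[:,0],q[:,1],z)[:,:2]
        r=cv2.minAreaRect((w*1000).astype(np.float32)); print(nm,np.round(r[0],1),np.round(r[1],1),round(r[2],1),"zmed",np.nanmedian(P[...,2][m>0]).round(4))
E
python3 - <<'E'
from sc import *
scraper(load("top0.npz")); scraper(load("t6.npz"))
E
```

```text
grip [452.8  22.6] [58.2 17.7] 0.7 zmed 0.0772
foot [451.3  22.2] [134.   39.4] 0.6 zmed 0.0338
grip [482.8  57.2] [58.4 15.3] 0.8 zmed 0.0775
foot [483.8  55.6] [131.8  37. ] 0.8 zmed 0.034
```

```bash
python3 - <<'E'
from sc import *
from bench import *
q=quat(tool([-.01,1,0],[0,0,-1]))
G=np.array([.485,.058,0])
move_to(G+[0,0,.15],q); move_l(G+[0,0,.047],.1); print(state()["ft_force"]); close(); s=state(); print(s["finger_gap"],s["ft_force"])
move_l(G+[0,0,.075],.1); hold(.1); print(state()["finger_gap"],state()["ft_force"])
P0=np.array([.461,.0225,0]); move_l(P0+[0,0,.075],.1); move_l(P0+[0,0,.053],.08); hold(.2); f0=state()["ft_force"]
z=.051
while z>.042:
    z-=.0006; move_l(P0+[0,0,z],.02); hold(.08); f=state()["ft_force"]
    if f[2]-f0[2]>2.5: break
print(z,f0,f,state()["finger_gap"])
gripper_open(); hold(.3)
move_l(P0+[0,0,.16],.15)
move_to([.50,-.20,.26],quat(tool([1,.04,0],[0,0,-1]))); hold(.2)
grab("top","t7"); im=load("t7.npz"); scraper(im); crop(im,"pics/t7c.png",190,340,135,275,5); print(state()["time"])
E
```

```text
[ 0.19741205 -0.0118969   1.24844653]
0.01770549578658562 [ 1.01514273 -0.63203611  0.96985646]
0.017846506966389845 [-0.78405375 -0.10582622 -2.373378  ]
0.04619999999999997 [ 1.3464154   0.05409631 -1.81760491] [-2.50246302 -0.8602368   6.56939108] 0.017824961951118705
grip [460.4  18.9] [58.3 15.2] 0.7 zmed 0.0776
foot [459.2  18.3] [134.1  37. ] 0.7 zmed 0.0338
42.5667
```

View pics/t7c.png

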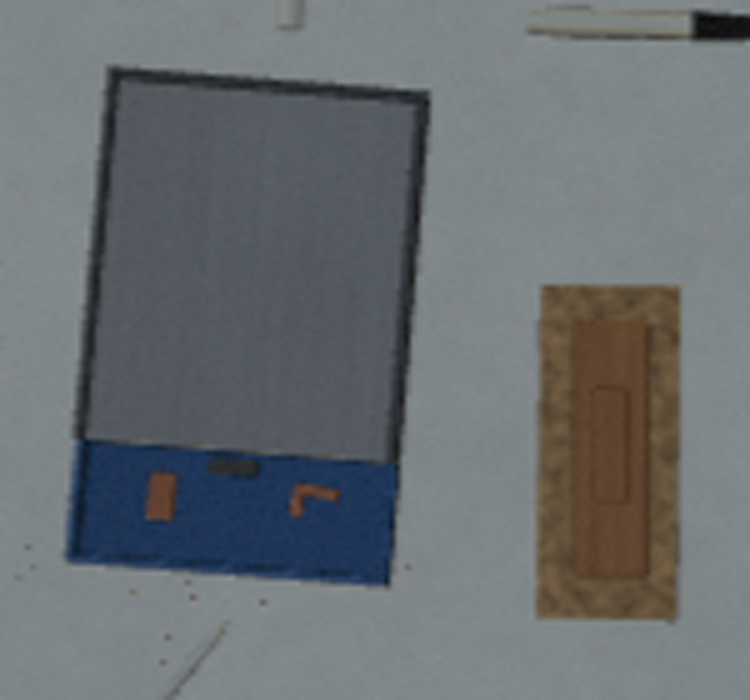

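```bash
python3 - <<'E'
from h import *
im=load("wd6.npz"); crop(im,"pics/c6.png",290,420,90,280,3.15)
im=load("t7.npz"); crop(im,"pics/c7.png",350,470,155,225,6)
E
```

```text
(no output)
```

View pics/c6.png

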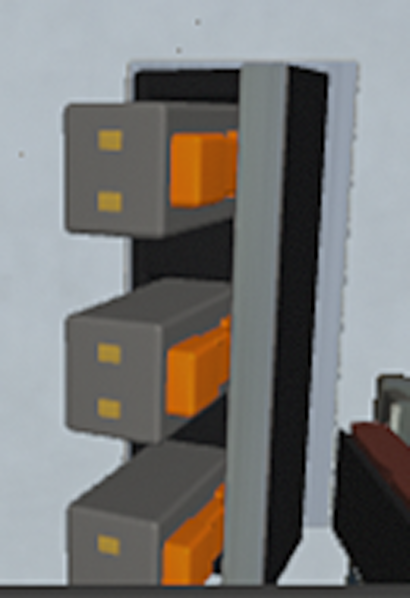

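View pics/c7.png

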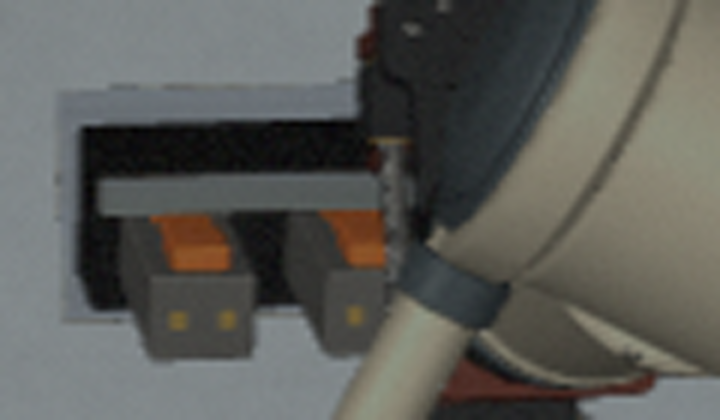

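```bash
python3 - <<'E'
from h import *
t=load("top0.npz"); w=load("wd6.npz")
ct=lambda u,v,z:px2w(t,u/4.5+350-.4,v/4.5+160-.4,z)
cw=lambda u,v,z:px2w(w,u/3.15+290-.35,v/3.15+90-.35,z)
lo,hi=.123,.139
for c,pts in ((ct,[((112,247),(189,245),(112,187),(189,185)),((242,243),(322,241),(240,184),(323,182)),((375,240),(453,238),(376,182),(455,178))]),
              (cw,[((66,106),(66,228),(163,104),(163,234)),((66,317),(68,430),(163,330),(160,440)),((70,508),(70,620),(165,530),(165,640))])):
    for a,b,d,e in pts:
        A,B,D,E=c(*a,lo),c(*b,lo),c(*d,hi),c(*e,hi); print("lo mid",((A+B)/2).round(4),"hi mid",((D+E)/2).round(4),"ctr",((A+B+D+E)/4).round(4),"w",np.linalg.norm(A-B).round(4),np.linalg.norm(D-E).round(4))
E
```

```text
lo mid [ 0.4863 -0.1518  0.123 ] hi mid [ 0.5178 -0.1492  0.139 ] ctr [ 0.502  -0.1505  0.131 ] w 0.042 0.0415
lo mid [ 0.4894 -0.2235  0.123 ] hi mid [ 0.5203 -0.2198  0.139 ] ctr [ 0.5048 -0.2216  0.131 ] w 0.0437 0.0448
lo mid [ 0.4919 -0.2956  0.123 ] hi mid [ 0.5228 -0.2921  0.139 ] ctr [ 0.5074 -0.2938  0.131 ] w 0.0427 0.0428
lo mid [ 0.4873 -0.1504  0.123 ] hi mid [ 0.5189 -0.149   0.139 ] ctr [ 0.5031 -0.1497  0.131 ] w 0.0404 0.041
lo mid [ 0.49   -0.2226  0.123 ] hi mid [ 0.5225 -0.2208  0.139 ] ctr [ 0.5063 -0.2217  0.131 ] w 0.0417 0.0388
lo mid [ 0.4936 -0.2967  0.123 ] hi mid [ 0.5281 -0.2953  0.139 ] ctr [ 0.5109 -0.296   0.131 ] w 0.0459 0.0434
```

```bash
cat > pk.py <<'E'
from h import *
from bench import *
DY=.038; DR=rz(DY); T0=np.array([.5052,-.2219,.131]); c,s_=np.cos(.436),np.sin(.436)
U=DR@np.array([-s_,0,c]); X=DR@np.array([c,0,s_])
QG=quat(tool(X,-U))
def gpos(k): return T0+DR@np.array([0,.072*k,0])-U*.031+X*.0005
def st(t): s=state(); print(t,"gap",round(s["finger_gap"],4),"f",s["ft_force"].round(2),"t",round(s["time"],1))
def extract(k):
    g=gpos(k)
    move_to(g+U*.12,QG); st("above"); move_l(g+U*.02,.15); st("near"); move_l(g,.05); st("at")
    close(); hold(.2); st("closed")
E
python3 - <<'E'
from pk import *
for k in (1,0,-1):
    for d in (0,.12,.15): j=inverse_kinematics(gpos(k)+U*d,QG); print(k,d,None if j is None else np.round(j,2))
extract(1)
grab("scene","s8"); crop(load("s8.npz"),"pics/s8c.png",300,460,120,240,5)
E
```

```text
1 0 [-0.49 -0.48  1.97  0.23  1.28 -0.56]
1 0.12 [-0.57 -0.61  1.86  0.24  1.53 -0.57]
1 0.15 [-0.59 -0.63  1.83  0.25  1.59 -0.58]
0 0 [-0.64 -0.37  1.89  0.28  1.29 -0.71]
0 0.12 [-0.72 -0.5   1.79  0.3   1.53 -0.72]
0 0.15 [-0.74 -0.51  1.75  0.3   1.58 -0.73]
-1 0 [-0.76 -0.24  1.79  0.32  1.3  -0.84]
-1 0.12 [-0.84 -0.36  1.69  0.33  1.53 -0.85]
-1 0.15 [-0.86 -0.38  1.65  0.34  1.58 -0.85]
above gap 0.0883 f [-0.4  -1.14 -0.33] t 43.3
near gap 0.0879 f [-0.13 -0.98 -0.48] t 44.1
at gap 0.0876 f [ 0.71 -0.3  -0.44] t 44.6
closed gap 0.0379 f [-2.42 -0.08  3.48] t 45.6
```

View pics/s8c.png

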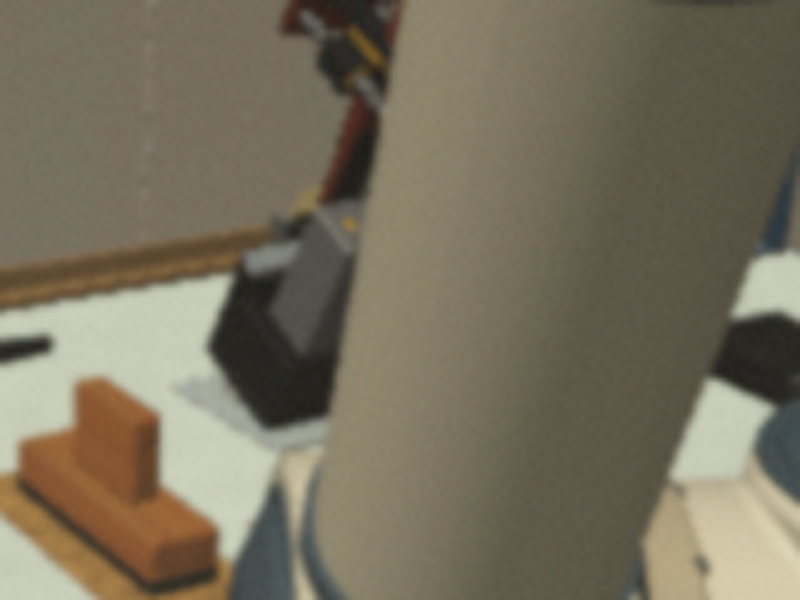

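```bash
python3 - <<'E'
from pk import *
g=gpos(1)
for d in (.005,.012,.025,.05,.09,.13):
    move_l(g+U*d,.06); st(d)
grab("scene","s9"); crop(load("s9.npz"),"pics/s9c.png",300,460,80,240,3.7); grab("wrist","w9"); grab("top","t9")
E
```

```text
0.005 gap 0.0378 f [-0.36 -0.39 -1.09] t 46.0
0.012 gap 0.038 f [-0.86  0.66 -1.36] t 46.2
0.025 gap 0.0377 f [ 0.18 -0.34 -1.68] t 46.6
0.05 gap 0.0381 f [ 0.13 -0.45 -1.35] t 47.1
0.09 gap 0.0376 f [-1.4   0.03 -1.34] t 48.0
0.13 gap 0.0377 f [-0.73  0.33 -0.63] t 48.8
```

View pics/s9c.png

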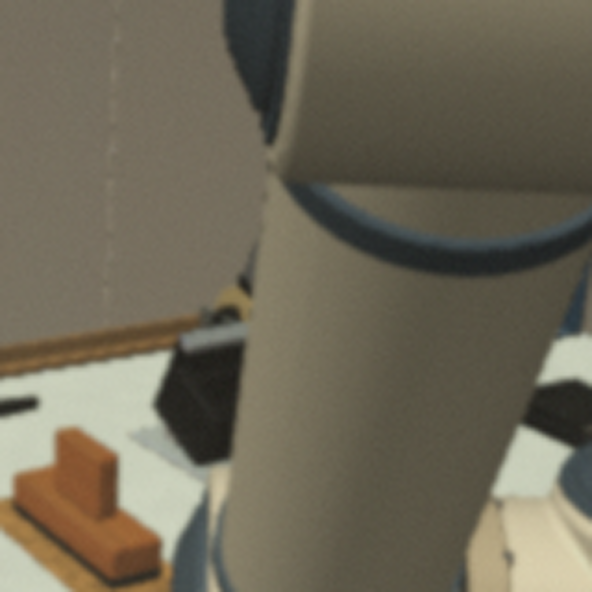

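View pics/w9.png

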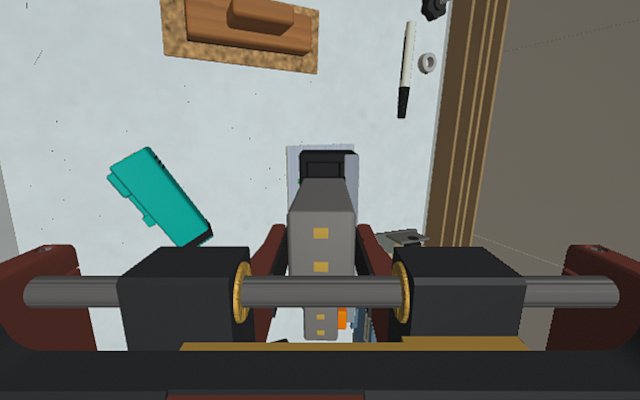

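```bash
cat >> pk.py <<'E'
QP=quat(PR@tool([1,0,0],[0,0,-1]))
def place_to(px,py,stop=.115):
    b=pl(px,py,0)
    move_to(b+[0,0,.28],QP); st("over"); move_l(b+[0,0,.16],.15); move_l(b+[0,0,stop],.06); hold(.2); st("low")
def touch(px,py,z0=.115,zmin=.095):
    b=pl(px,py,0); f0=np.mean([state()["ft_force"][2] for _ in range(1)]); z=z0
    while z>zmin:
        z-=.0006; move_l(b+[0,0,z],.02); hold(.08); f=state()["ft_force"]
        if f[2]-f0>2.5: break
    print("touch",round(z,4),f0,f)
E
python3 - <<'E'
from pk import *
place_to(0,.052)
grab("scene","s10"); crop(load("s10.npz"),"pics/s10c.png",150,330,110,260,4)
E
```

```text
over gap 0.0373 f [-0.28  0.51 -2.28] t 50.5
low gap 0.0377 f [-0.41  0.82 -1.8 ] t 52.6
```

View pics/s10c.png

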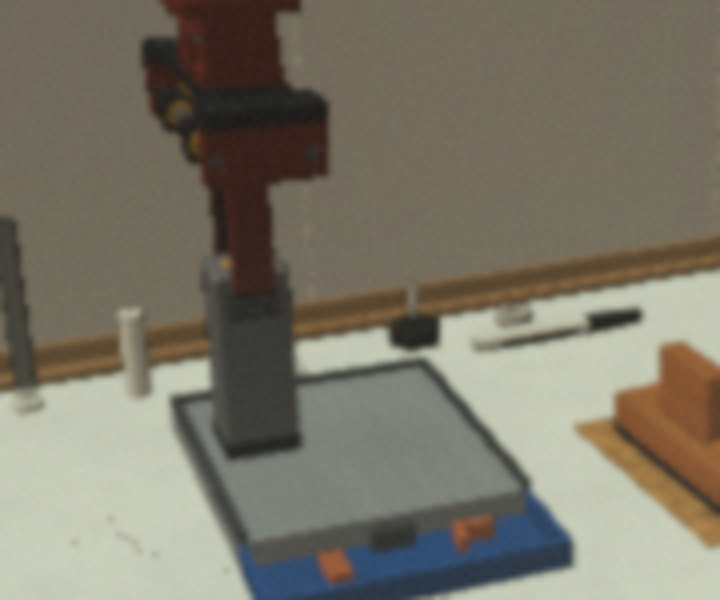

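```bash
cat >> pk.py <<'E'
def release(px,py):
    gripper_open(); hold(.4); st("open"); b=pl(px,py,0); p=state()["ee_pos"].copy(); p[2]=.16; move_l(p,.08); p[2]=.30; move_l(p,.25); st("up")
E
python3 - <<'E'
from pk import *
touch(0,.052); release(0,.052)
grab("scene","s11"); crop(load("s11.npz"),"pics/s11c.png",150,330,110,260,4)
E
```

```text
touch 0.1084 -1.8889365379706649 [-0.51915348  0.48193243  0.83017752]
open gap 0.0879 f [-0.5  -0.33  0.34] t 57.6
up gap 0.0879 f [-0.66  0.08 -1.11] t 59.1
```

View pics/s11c.png

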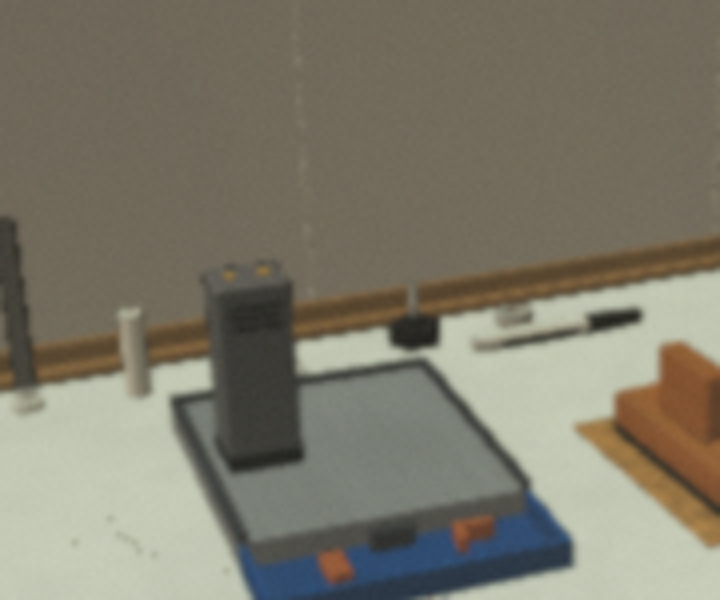

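```bash
python3 - <<'E'
from pk import *
k=0; extract(k); g=gpos(k)
if not .034<state()["finger_gap"]<.042: raise SystemExit("bad grip")
for d in (.006,.015,.05,.13):
    move_l(g+U*d,.07); st(d)
    if np.linalg.norm(state()["ft_force"])>15: raise SystemExit("force")
place_to(0,0)
grab("scene","s12"); crop(load("s12.npz"),"pics/s12c.png",150,330,110,260,4)
E
```

```text
above gap 0.0883 f [ 0.31 -0.1  -0.12] t 61.0
near gap 0.088 f [ 0.3  -1.07  0.48] t 61.8
at gap 0.0881 f [-0.53 -0.73  0.51] t 62.4
closed gap 0.0377 f [-1.27  0.82  2.32] t 63.4
0.006 gap 0.0377 f [ 0.67 -0.29 -1.97] t 63.7
0.015 gap 0.0378 f [-0.66 -0.03 -2.01] t 63.9
0.05 gap 0.0378 f [-0.31  0.21 -0.38] t 64.6
0.13 gap 0.0382 f [-0.19 -0.58 -1.48] t 65.9
over gap 0.0378 f [-0.58 -0.07 -1.09] t 67.5
low gap 0.0382 f [ 0.6  -0.22 -1.32] t 69.6
```

View pics/s12c.png

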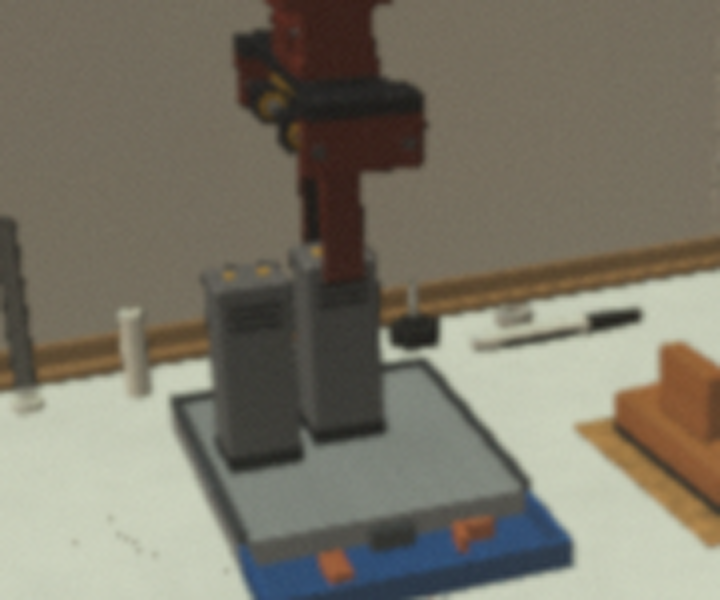

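```bash
python3 - <<'E'
from pk import *
touch(0,0); release(0,0)
k=-1; extract(k); g=gpos(k)
if not .034<state()["finger_gap"]<.042: raise SystemExit("bad grip")
for d in (.006,.015,.05,.13):
    move_l(g+U*d,.07); st(d)
    if np.linalg.norm(state()["ft_force"])>15: raise SystemExit("force")
place_to(0,-.052)
grab("scene","s13"); crop(load("s13.npz"),"pics/s13c.png",150,330,110,260,4)
E
```

```text
touch 0.1084 -2.013156896990258 [-0.38383445  1.0293413   0.89309885]
open gap 0.0878 f [-0.82 -0.7  -0.34] t 74.6
up gap 0.0878 f [-0.94 -0.72 -0.24] t 76.1
above gap 0.0877 f [-0.21 -0.2  -0.01] t 78.0
near gap 0.0877 f [ 0.02 -0.97 -0.06] t 78.8
at gap 0.0877 f [ 0.53  0.94 -0.39] t 79.4
closed gap 0.0377 f [-1.83  0.21  2.35] t 80.4
0.006 gap 0.0378 f [ 0.53 -0.43 -1.24] t 80.7
0.015 gap 0.0375 f [ 0.29  0.51 -1.07] t 80.9
0.05 gap 0.0379 f [ 1.13  0.41 -1.29] t 81.6
0.13 gap 0.0379 f [-0.63  0.01 -2.74] t 82.9
over gap 0.0376 f [-0.33  0.59 -1.14] t 84.6
low gap 0.0379 f [-0.16  0.37 -1.05] t 86.7
```

View pics/s13c.png

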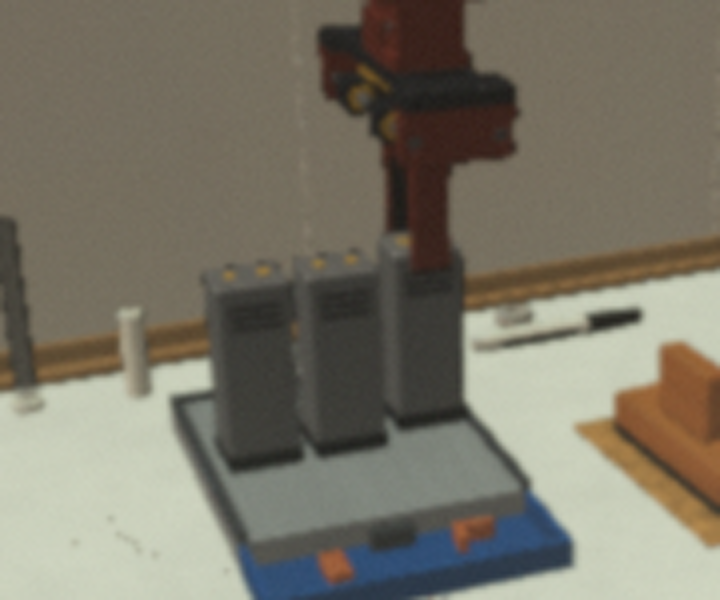

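```bash
python3 - <<'E'
from pk import *
from sc import scraper
touch(0,-.052); release(0,-.052)
move_to([.42,-.20,.35],quat(tool([1,.04,0],[0,0,-1]))); hold(.5)
grab("scene","s14"); crop(load("s14.npz"),"pics/s14c.png",150,350,110,260,4)
grab("top","t14"); im=load("t14.npz"); scraper(im); crop(im,"pics/t14c.png",190,340,135,275,5); st("end")
P=cloud(im)
roi=np.zeros(P.shape[:2],bool); roi[140:240,195:285]=1
m=(roi&(P[...,2]>.125)).astype(np.uint8); n,l,s,cc=cv2.connectedComponentsWithStats(m)
for i in range(1,n):
    if s[i,4]>40:
        w=np.nanmean(P[l==i],0); print(s[i],w.round(4),(PR.T@(w-PO)).round(4), "tilt",np.linalg.lstsq(np.c_[P[l==i][:,:2],np.ones(s[i,4])],P[l==i][:,2],rcond=None)[0][:2].round(3))
E
```

```text
touch 0.1084 -1.5359659811174649 [-0.20722388 -0.00851923  1.07591046]
open gap 0.0876 f [-0.8  -1.25  0.61] t 91.7
up gap 0.0879 f [-0.07 -0.5  -0.19] t 93.2
grip [460.4  18.9] [58.3 15.2] 0.7 zmed 0.0772
foot [459.2  18.3] [134.1  37. ] 0.7 zmed 0.0337
end gap 0.0879 f [ 0.59 -0.27  0.05] t 95.2
[203 170  20  21 333] [0.5615 0.2642 0.1369] [0.0007 0.0501 0.1369] tilt [-0.051  0.036]
[224 172  20  21 336] [0.5588 0.2126 0.137 ] [ 0.0012 -0.0015  0.137 ] tilt [-0.076  0.011]
[246 173  19  21 329] [0.5564 0.1608 0.137 ] [ 0.002  -0.0534  0.137 ] tilt [-0.082  0.011]
```

View pics/s14c.png

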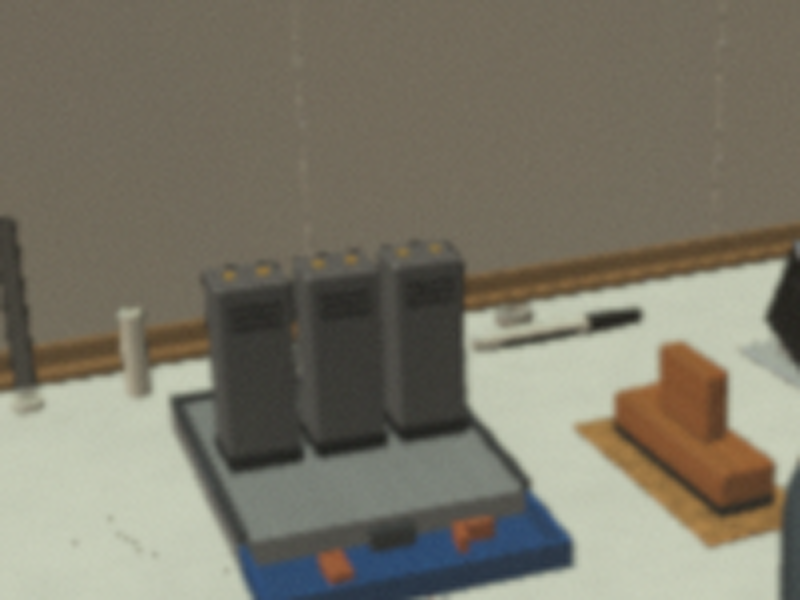

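View pics/t14c.png

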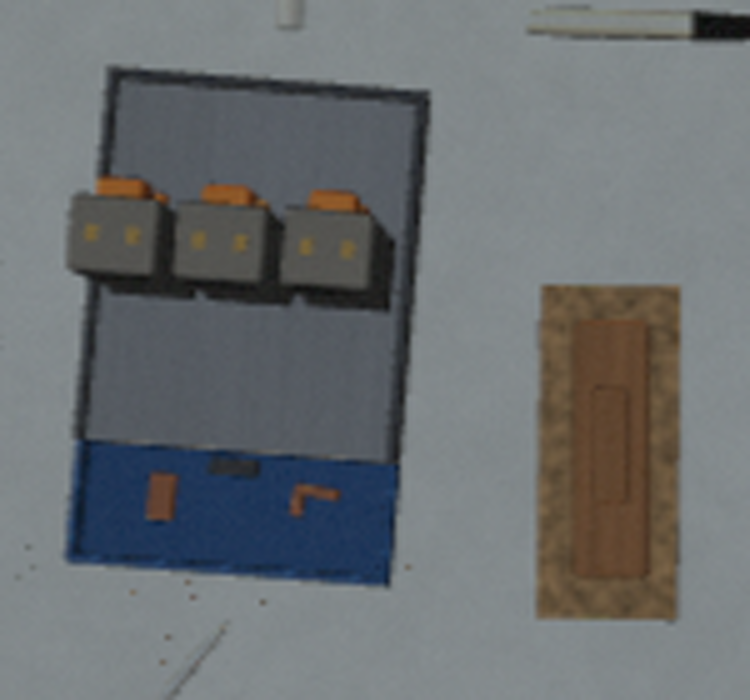

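View pics/t14.png

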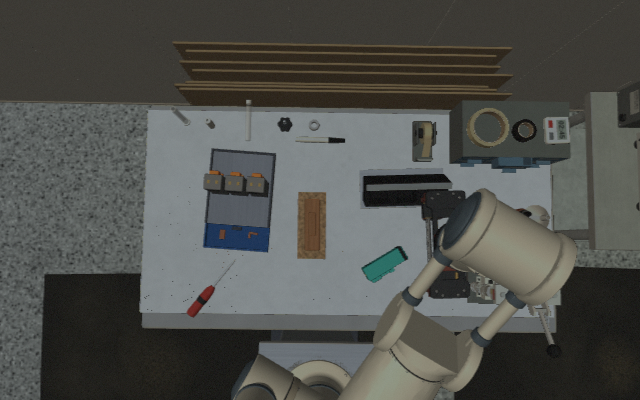

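```bash
python3 - <<'E'
from h import *
im=load("t14.npz");P=cloud(im)
def tilt(sl): q=P[sl].reshape(-1,3); q=q[np.isfinite(q[:,2])]; q=q-q.mean(0); return np.linalg.lstsq(q[:,:2],q[:,2],rcond=None)[0].round(3), q[:,2].std().round(4)
for u,v in [(213,183),(234,184),(256,185)]: print("pack",tilt(np.s_[v-6:v+7,u-6:u+7]))
for u,v in [(160,200),(240,215),(290,150),(180,230)]: print("flat",tilt(np.s_[v-6:v+7,u-6:u+7]))
# horizontal shift of vertical edges in the scene view: top vs bottom right edges
print("chip", [(PR.T@(px2w(im,u/5+189.6,v/5+134.6,.015)-PO)).round(4).tolist() for u,v in [(235,467),(161,497),(312,497)]])
s=load("s14.npz")
for y in (.0501,-.0015,-.0534):
  for x in (-.019,):
    for yy in (.022,-.022):
        print([ (w2px(s,pl(x,y+yy,z))-[150,110]).round(1)*4 for z in (.02,.138)])
E
```

```text
pack (array([ 0.033, -0.029]), np.float64(0.0023))
pack (array([-0.039, -0.03 ]), np.float64(0.0021))
pack (array([-0.011, -0.019]), np.float64(0.002))
flat (array([-0.017, -0.035]), np.float64(0.0028))
flat (array([-0.017, -0.014]), np.float64(0.0023))
flat (array([-0.06 , -0.007]), np.float64(0.0025))
flat (array([ 0.017, -0.025]), np.float64(0.0024))
chip [[-0.1077, 0.0006, 0.015], [-0.1265, 0.0384, 0.015], [-0.1205, -0.0416, 0.015]]
[array([230.4, 472.8]), array([214. , 285.6])]
[array([304.4, 460. ]), array([291.6, 275.2])]
[array([316.8, 457.6]), array([304.8, 273.6])]
[array([387.6, 445.2]), array([379.2, 263.6])]
[array([400. , 442.8]), array([392.4, 262. ])]
[array([468.4, 430.8]), array([463.6, 252.8])]
```

```bash
python3 - <<'E'
from bench import *
print(job_done())
E
```

```text
the job is handed in; nothing more can be done
None
```

The job is done and handed in at about 95 s of robot time; no verdict was reported.

- **Chips:** I wiped all three chips present into the trough with the scraper. The last top view shows none on the plate. The dark flat one stands on edge by the step at about x = -0.108 m. That is right at the first limit, but it should still count because it lies low in the trough.
- **Scraper:** It was knocked aside, about 35 mm across the pad, after I first put it back. I picked it up and put it back again. The last check had it within about 5 mm of the pad centre and about 0.01 rad of its length.
- **Packs:** I freed all three grey packs by gripping across the latch tab, which pressed it in, and stood them on the plate at about y = +50, -2 and -53 mm. Their edges match an upright model in the scene view.
- **Bystanders:** I did not touch them or the turquoise look-alike; in the last top view they look the same as at the start.

**Weak check:** the first fit of the packs' top faces in the depth image gave slopes of 0.05 to 0.08. With smaller patches they came to 0.02 to 0.05, no more than flat surfaces read in the same picture, so depth alone could not confirm the 0.05 rad limit.

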